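# Put the spotting bottles back in their own wells

### The arm

A 6-joint arm with a two-finger parallel gripper is mounted at the origin on the work surface. World frame = base frame: x ahead of the robot, y to its left, z up, the work surface at z = 0. Lengths are in m, angles in degrees, forces in N, time in s.
With the tool pointing down it reaches from about 0.25 to 0.775 m from the base axis. Payload 8.9 kg.
Tool frame: the origin (TCP) lies at the very end of the fingers, on their centre line; the grasp point (between the pads) lies 19 mm behind it; z points along the fingers, y is the line along which they close (so a half turn about z gives the same grasp; the last joint's range is limited). The gripper opens to 85 mm and grips with 20 to 120 N. Pads are 22 mm wide; open, the fingers measure 114 mm over their backs; the gripper's body (76 mm by 85 mm) begins 54 mm behind the grasp point. The pads swing forward as they close: fully open they stand 13 mm farther back than shut.
Start: joints at [62.607, 16.656, -8.789, 64.555, 0, 82.019], TCP at [0.174, 0.495, 0.231] pointing down, gripper open.
Joint ranges: [-144.48, 144.48], [-52.06, 99.96], [-74.48, 78.29], [-112.23, 115.85], [-86.99, 84.42], [-180, 180]. Speed limits (degrees/s): [127.2, 127.2, 159.86, 180, 180, 180].

### API

Orientations are given as [roll, pitch, yaw] about the fixed x, y, z axes, in that order (R = Rz(yaw) Ry(pitch) Rx(roll)).
In Python, from plant import get_state, snapshot, hand_in gives the robot as it stands.
- The arm moves only by the tool step_arm, never from a script. Its argument "plan" is a list of rows, each a list of 5 numbers: the shift along the tool's x, y, z in cm, then the turn about the tool's z in rad, then the opening, from 0 (shut) to 1 (fully open). In form: [[x, y, z, yaw, jaw], ...]. A call has 1 to 12 rows; each row is the pose to reach, as a shift and turn from the pose commanded when the call began, along the tool's axes at that moment; what a row does not reach only later rows make up. A row lasts 1/12 s, in which the tool goes at most 41.7 mm and 7.16 degrees, less where a joint would pass 70% of its speed; a pose out of reach is approached as far as the arm can. A call with a gripper value outside its range is refused whole. The fingers move at their own pace and stop on an object; "grip_force" is the grip in N (left out, the last holds). Time passes only in rows, so rows that repeat a pose let the fingers close. It gives the time, the measured TCP pose, the force, the opening and the grip force at its end, in the units of the state.
- get_state(): the state, without advancing time (a new reading comes with each control period).
- snapshot(name): name is "scene" or "top" or "wrist"; returns a dict with "color" (420x560x3 uint8, red, green, blue), "vfov" (degrees; the focal length in pixels is half the picture's height over the tangent of half this angle, whatever the lens; pixels are square), "cx", "cy" (the principal point, pixels), "world_to_cam" (4x4, takes a point from world to camera coordinates). Camera axes: x right, y down, z forward; pixel columns grow to the right and rows downward; lengths in m; the calibration is good to about 2 mm. A picture is of the moment at which its call begins. There is no depth.
- hand_in(): hands the job in; it is judged then, once.
The state is a dict: "time": time; "joints": joint angles; "joint_vel": joint speeds; "tau": joint torques, N m; "tcp_pos": TCP position; "tcp_rot": TCP orientation; "wrist_force": force on the tool from outside, world axes, zero at the start; "moment": the same for the moment, N m; "opening": opening from 0.0 (shut) to 1.0 (fully open); "gripper_force": force on a finger pad.
Only numpy, scipy, OpenCV 4.12 (cv2) and the standard library are available. Lean on these libraries where they do the work, as an engineer would, in place of code of your own. Each camera call takes 0.05 s, during which the arm holds its last target. There are 200 camera calls.

### The job

The blue, red and yellow stain-remover bottles in the spotting tray have been put back in one another's wells, and the green one was left out on the table. Put every bottle into the well of its own colour, standing upright and right down on the floor of the well. Set the bottles down rather than dropping them, knock none over, and leave the brush pot and the trigger spray where they are.

Things in the scene. Friction and masses are not known exactly. Their poses are not given: they have to be found in the camera images.
- blue_bottle: Loose 250 ml squeeze bottle of stain remover, upright and round: white body 54 mm in diameter and 98 mm high with a blue band, low shoulder, blue screw cap 36 mm in diameter from 110 to 138 mm above the underside, blue pointed nozzle on the cap up to 152 mm. About 0.2 kg. Origin: centre of its underside, z up along the bottle; yaw means nothing.
- red_bottle: Loose 250 ml squeeze bottle of stain remover, upright and round: white body 54 mm in diameter and 98 mm high with a red band, low shoulder, red screw cap 36 mm in diameter from 110 to 138 mm above the underside, red pointed nozzle on the cap up to 152 mm. About 0.2 kg. Origin: centre of its underside, z up along the bottle; yaw means nothing.
- yellow_bottle: Loose 250 ml squeeze bottle of stain remover, upright and round: white body 54 mm in diameter and 98 mm high with a yellow band, low shoulder, yellow screw cap 36 mm in diameter from 110 to 138 mm above the underside, yellow pointed nozzle on the cap up to 152 mm. About 0.2 kg. Origin: centre of its underside, z up along the bottle; yaw means nothing.
- green_bottle: Loose 250 ml squeeze bottle of stain remover, upright and round: white body 54 mm in diameter and 98 mm high with a green band, low shoulder, green screw cap 36 mm in diameter from 110 to 138 mm above the underside, green pointed nozzle on the cap up to 152 mm. About 0.2 kg. Origin: centre of its underside, z up along the bottle; yaw means nothing.
- blue_cup: Fixed blue open round cup, the blue bottle's well: 83 mm outside, 76 mm inside, rim 30 mm and floor 3 mm above its origin (centre of its underside, z up). It stands in a flat steel tray (226 by 332 mm, rim 21 mm high), six places 105 mm apart in two rows of three, holding in any order the four coloured cups, the brush pot and a low fixed dish of tokens (22 mm).
- red_cup: Fixed red open round cup, the red bottle's well: 83 mm outside, 76 mm inside, rim 30 mm and floor 3 mm above its origin (centre of its underside, z up). It stands in a flat steel tray (226 by 332 mm, rim 21 mm high), six places 105 mm apart in two rows of three, holding in any order the four coloured cups, the brush pot and a low fixed dish of tokens (22 mm).
- yellow_cup: Fixed yellow open round cup, the yellow bottle's well: 83 mm outside, 76 mm inside, rim 30 mm and floor 3 mm above its origin (centre of its underside, z up). It stands in a flat steel tray (226 by 332 mm, rim 21 mm high), six places 105 mm apart in two rows of three, holding in any order the four coloured cups, the brush pot and a low fixed dish of tokens (22 mm).
- green_cup: Fixed green open round cup, the green bottle's well: 83 mm outside, 76 mm inside, rim 30 mm and floor 3 mm above its origin (centre of its underside, z up). It stands in a flat steel tray (226 by 332 mm, rim 21 mm high), six places 105 mm apart in two rows of three, holding in any order the four coloured cups, the brush pot and a low fixed dish of tokens (22 mm).
- brush_pot: Loose grey cup of spotting brushes in the tray, a bystander: 83 mm in diameter, rim at 30 mm, the brushes stand up to about 140 mm and lean out no farther than 40 mm from its axis. Origin: centre of its underside, z up.
- trigger_spray: Loose pale blue trigger spray bottle with an orange trigger on the table beside the tray, a bystander: body 74 mm in diameter, head reaching 62 mm forward (own -x), 225 mm high. Origin: centre of its underside, z up.
Not all that is in view belongs to the job. What is shaped like the blue_bottle but orange or purple is not meant.

How it is judged:
By the outcome, as a careful person would: the job done as asked, in the order asked, and still so for the second after the job is handed in, with the robot touching nothing.
It also fails if it takes over 106 s, if anything falls off the work surface, if the arm or the gripper's body presses on something with over 40 N, if the wrist force passes 120 N, or if a joint passes its speed limit or range.

## Working session

There is one attempt and no reset: what is moved stays moved. The work goes in short steps, Python scripts to look and compute and a tool call to move; the robot and the scene stay as the last step left them, time stands still between calls to the robot, and variables do not carry over. Pictures are saved under pics/ and viewed, at most 14 in all, crops included, and the job is handed in when it is done.

Besides the shell and the picture viewer there is one more tool, called after "Emit:" by a JSON object that holds its "api" and its "payload", one argument or row to a line. step_arm: Moves the arm, as the interface text tells. Its arguments: {"type":"object","properties":{"plan":{"type":"array","items":{"type":"array","items":{"type":"number"}}},"grip_force":{"type":"number"}},"required":["plan"]}

```bash
mkdir -p pics; ls; python3 - <<'E'
from plant import *
import cv2,pickle
for n in ("top","scene"):
    s=snapshot(n); pickle.dump(s,open(f"{n}0.pkl","wb")); cv2.imwrite(f"pics/{n}0.png",s["color"][:,:,::-1])
    print(n,s["vfov"],s["cx"],s["cy"],s["world_to_cam"].round(3).tolist())
st=get_state();print(st["time"],st["tcp_pos"],st["tcp_rot"])
E
```

```text
pics
top 47.66890124711183 282.0541199045351 212.49355834897196 [[0.015, -0.999, 0.031, -0.02], [-0.995, -0.018, -0.097, 0.549], [0.098, -0.029, -0.995, 1.09], [0.0, 0.0, 0.0, 1.0]]
scene 55.048619493439496 277.3548015290266 203.78091738910183 [[-0.612, 0.791, 0.015, 0.357], [0.662, 0.522, -0.537, -0.365], [-0.433, -0.318, -0.843, 1.243], [0.0, 0.0, 0.0, 1.0]]
0.1 [0.17429279 0.49481565 0.23081071] [-1.79935876e+02 -9.07574193e-03  1.60590279e+02]
```

View pics/top0.png

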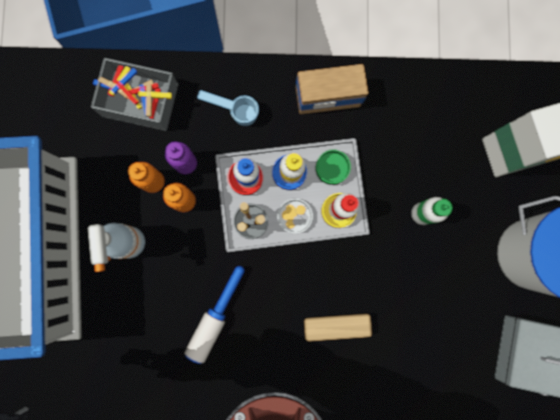

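View pics/scene0.png

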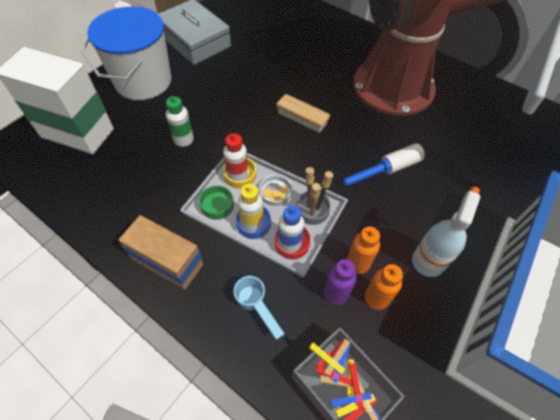

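Layout in the top view: the red cup (246,178) holds the blue bottle, the blue cup (290,172) holds yellow, and the yellow cup (341,210) holds red. The green cup (333,168) is empty, and the green bottle is at (433,211). The brush pot is at (252,220), the token dish at (296,215) and the spray at (118,243). The orange and purple bottles at (146,177), (180,197) and (181,157) are decoys.

```bash
cat > h.py <<'E'
import numpy as np,cv2,pickle
def K(s):
    f=s["color"].shape[0]/2/np.tan(np.radians(s["vfov"]/2)); return f,s["cx"],s["cy"]
def ray(s,p):
    f,cx,cy=K(s); T=np.array(s["world_to_cam"]); d=T[:3,:3].T@np.array([(p[0]-cx)/f,(p[1]-cy)/f,1]); return -T[:3,:3].T@T[:3,3],d/np.linalg.norm(d)
def onz(s,p,z):
    o,d=ray(s,p); return (o+d*(z-o[2])/d[2])
def tri(a,p,b,q):
    o1,d1=ray(a,p);o2,d2=ray(b,q); t=np.linalg.lstsq(np.c_[d1,-d2],o2-o1,rcond=None)[0]
    x,y=o1+t[0]*d1,o2+t[1]*d2; return (x+y)/2,np.linalg.norm(x-y)
def proj(s,P):
    f,cx,cy=K(s); T=np.array(s["world_to_cam"]); c=T[:3,:3]@P+T[:3,3]; return np.array([f*c[0]/c[2]+cx,f*c[1]/c[2]+cy])
H={"blue":(100,125),"green":(50,85),"yellow":(22,34),"red":(172,8)}
def blobs(s,col,x0,y0,x1,y1,smin=130,amin=25):
    h=cv2.cvtColor(s["color"],cv2.COLOR_RGB2HSV); a,b=H[col]; hh=h[...,0]
    m=((hh>=a)&(hh<=b)) if a<b else ((hh>=a)|(hh<=b))
    m=(m&(h[...,1]>smin)&(h[...,2]>60)).astype(np.uint8); w=np.zeros_like(m); w[y0:y1,x0:x1]=1
    n,l,st,c=cv2.connectedComponentsWithStats(m*w,connectivity=4)
    return [(c[i].round(1).tolist(),st[i].tolist()) for i in range(1,n) if st[i][4]>amin],l
E
python3 - <<'E'
from h import *
T=pickle.load(open("top0.pkl","rb"));S=pickle.load(open("scene0.pkl","rb"))
for c in H:
    print(c,"top",blobs(T,c,215,135,460,250)[0]); print("   scene",blobs(S,c,160,90,350,275)[0])
for n,s,b in(("top",T,(205,130,385,260)),("scene",S,(160,90,360,285))):
    im=s["color"][b[1]:b[3],b[0]:b[2],::-1]; im=cv2.resize(im,None,fx=4 if n=="top" else 3,fy=4 if n=="top" else 3,interpolation=cv2.INTER_CUBIC); cv2.imwrite(f"pics/{n}crop.png",im)
# tray quad
g=cv2.cvtColor(T["color"],cv2.COLOR_RGB2GRAY); m=(g>60).astype(np.uint8); w=np.zeros_like(m); w[125:260,205:385]=1
m=cv2.morphologyEx(m*w,cv2.MORPH_CLOSE,np.ones((9,9)))
c=max(cv2.findContours(m,0,1)[0],key=cv2.contourArea); r=cv2.minAreaRect(c); q=cv2.approxPolyDP(cv2.convexHull(c),6,True)[:,0]
print(r,q.tolist()); P=[onz(T,p,.021)[:2] for p in q]; print(np.round(P,4).tolist(),[round(float(np.linalg.norm(P[i]-P[i-1])),3) for i in range(len(P))],np.mean(P,0))
E
```

```text
blue top [([285.0, 178.4], [273, 158, 33, 32, 300]), ([245.2, 166.5], [238, 159, 16, 16, 199])]
   scene [([346.5, 180.5], [343, 175, 7, 11, 59]), ([291.9, 214.3], [284, 206, 17, 19, 248]), ([255.5, 227.7], [237, 211, 33, 27, 227]), ([291.9, 240.1], [284, 235, 17, 10, 109]), ([192.1, 264.9], [183, 254, 18, 21, 97])]
green top [([332.7, 166.9], [316, 151, 34, 33, 861]), ([442.9, 207.2], [433, 198, 20, 17, 248]), ([421.3, 212.9], [418, 201, 12, 22, 74])]
   scene [([173.8, 103.6], [166, 96, 16, 17, 214]), ([181.0, 129.1], [170, 121, 21, 15, 168]), ([211.2, 200.9], [200, 187, 28, 31, 442])]
yellow top [([293.7, 161.8], [286, 154, 16, 17, 208]), ([288.8, 178.1], [282, 174, 16, 7, 35]), ([333.6, 214.4], [322, 194, 33, 34, 361]), ([289.2, 215.0], [283, 206, 13, 21, 132]), ([299.9, 209.6], [296, 207, 8, 6, 37])]
   scene [([245.8, 184.0], [224, 158, 34, 45, 557]), ([272.3, 193.0], [264, 190, 20, 7, 69]), ([251.5, 217.8], [240, 210, 23, 14, 177])]
red top [([243.3, 184.1], [229, 165, 33, 30, 326]), ([349.1, 202.9], [341, 195, 17, 17, 216]), ([335.7, 213.4], [332, 206, 12, 13, 29])]
   scene [([233.3, 141.3], [224, 133, 19, 19, 270]), ([236.5, 167.3], [226, 160, 21, 14, 197]), ([296.1, 246.9], [275, 228, 35, 31, 325])]
((291.3317565917969, 194.12652587890625), (99.2116470336914, 145.3711700439453), 82.80076599121094) [[355, 138], [368, 234], [226, 251], [217, 154]]
[[0.7338, -0.1843], [0.5027, -0.2152], [0.4574, 0.1185], [0.6872, 0.146]] [0.334, 0.233, 0.337, 0.231] [ 0.59526631 -0.0337432 ]
```

View pics/topcrop.png

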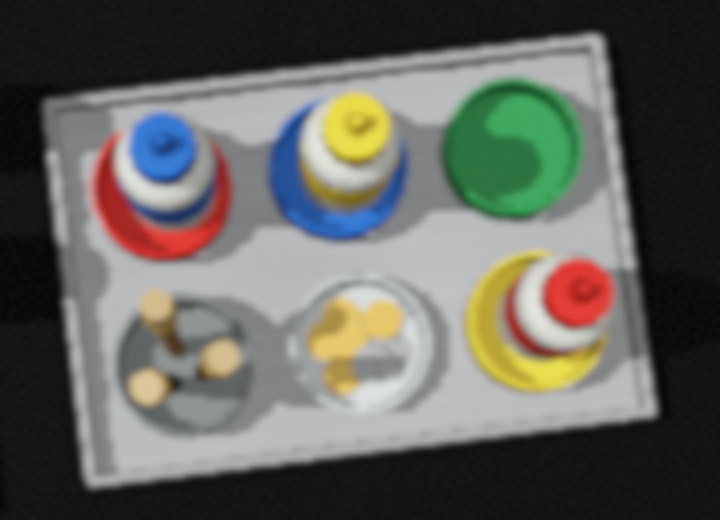

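```bash
python3 - <<'E'
from h import *
T=pickle.load(open("top0.pkl","rb"));S=pickle.load(open("scene0.pkl","rb"))
ys=blobs(S,"yellow",238,180,262,204)[0]; print(ys)
caps={"blue":([245.2,166.5],[291.9,214.3]),"yellow":([293.7,161.8],max(ys,key=lambda b:b[1][4])[0]),"red":([349.1,202.9],[233.3,141.3]),"green":([442.9,207.2],[173.8,103.6])}
for k,(a,b) in caps.items():
    z=.136-(.005 if k=="green" else 0)
    print(k,onz(T,a,z).round(4),"scene",onz(S,b,z-.01).round(4),"tri",tri(T,a,S,b)[0].round(4),round(tri(T,a,S,b)[1],4))
q=np.array([[215.8,154.5],[355.7,138.4],[369,233.3],[227.5,251.5]]); P=np.array([onz(T,p,.021)[:2] for p in q])
c=P.mean(0); u=(P[1]-P[0]+P[2]-P[3]);u/=np.linalg.norm(u); v=np.array([-u[1],u[0]]) ; print(P.round(4),c,u,v)
for n,i,j in(("red",-1,1),("blue",0,1),("green",1,1),("brush",-1,-1),("dish",0,-1),("yellow",1,-1)):
    p=c+u*.105*i+v*.0525*j; print(n,p.round(4),"px rim",proj(T,np.r_[p,.031]).round(1),proj(S,np.r_[p,.031]).round(1))
print("green cup rays",onz(T,[333,167],.031),onz(S,[216,202],.031))
E
```

```text
[([248.1, 190.7], [238, 180, 20, 23, 331])]
blue [0.636  0.0725 0.136 ] scene [0.6297 0.0713 0.126 ] tri [0.6354 0.0735 0.1361] 0.0023
yellow [ 0.6484 -0.031   0.136 ] scene [ 0.6406 -0.0386  0.126 ] tri [ 0.6477 -0.0312  0.1408] 0.001
red [ 0.562  -0.1504  0.136 ] scene [ 0.5544 -0.156   0.126 ] tri [ 0.5615 -0.1497  0.137 ] 0.0014
green [ 0.5571 -0.3544  0.131 ] scene [ 0.5501 -0.3588  0.121 ] tri [ 0.5561 -0.3532  0.1295] 0.004
[[ 0.6859  0.1488]
 [ 0.7328 -0.186 ]
 [ 0.5044 -0.2176]
 [ 0.4562  0.115 ]] [ 0.59485896 -0.03494142] [ 0.14105118 -0.99000231] [0.99000231 0.14105118]
red [0.632  0.0764] px rim [245.6 176.8] [291.2 237.6]
blue [ 0.6468 -0.0275] px rim [289.8 171.5] [251.9 217.7]
green [ 0.6616 -0.1315] px rim [333.6 166.2] [214.7 198.9]
brush [0.5281 0.0616] px rim [250.9 220.9] [312.1 204. ]
dish [ 0.5429 -0.0423] px rim [295.5 215.4] [274.2 186. ]
yellow [ 0.5577 -0.1463] px rim [339.7 209.9] [238.2 168.9]
green cup rays [ 0.65973523 -0.12998931  0.031     ] [ 0.66637626 -0.12304972  0.031     ]
```

View pics/scenecrop.png

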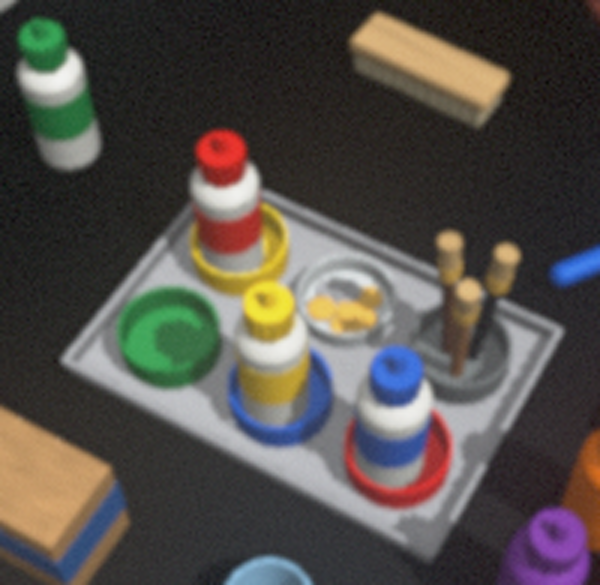

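The crop confirms which bottles are meant: the white-bodied ones with coloured bands, at scene (234,141) red, (250,193) yellow, (292,214) blue and (174,104) green. The solid orange and purple ones are not part of the job. Order: red goes to the green cup for now, then yellow, blue, red and green each go home.

Emit:
{"api": "step_arm", "payload": {
  "plan": [
    [0,0,-3.5,0,1],
    [0,0,-7,-0.1,1],
    [-3,-2.6,-7,-0.2,1],
    [-6,-5.2,-7,-0.339,1],
    [-9,-7.8,-7,-0.339,1],
    [-12,-10.4,-7,-0.339,1],
    [-15,-13,-7,-0.339,1],
    [-18,-15.5,-7,-0.339,1],
    [-21,-18.1,-7,-0.339,1],
    [-24,-20.7,-7,-0.339,1],
    [-27,-23.3,-7,-0.339,1],
    [-28.3,-24.5,-7,-0.339,1]
  ],
  "grip_force": 30
}}

```text
time: 1.1
tcp_pos: [0.3613, 0.1668, 0.3012]
tcp_rot: [-179.9, 0.0, 179.9]
wrist_force: [0.3, 0.8, -0.1]
opening: 1.003
gripper_force: 0.0
```

Emit:
{"api": "step_arm", "payload": {
  "plan": [
    [-2,-3.2,0,0,1],
    [-4,-6.4,0,0,1],
    [-6,-9.6,0,0,1],
    [-8,-12.8,0,0,1],
    [-10,-16,0,0,1],
    [-12,-19.2,0,0,1],
    [-14,-22.4,0,0,1],
    [-16,-25.6,0,0,1],
    [-18,-28.7,0,0,1],
    [-20.1,-31.8,0,0,1],
    [-20.1,-31.8,0,0,1],
    [-20.1,-31.8,0,0,1]
  ]
}}

```text
time: 2.1
tcp_pos: [0.5613, -0.1495, 0.2998]
tcp_rot: [180.0, -0.1, 179.9]
wrist_force: [-0.7, 1.1, -0.4]
opening: 0.998
gripper_force: 0.0
```

```bash
python3 - <<'E'
from plant import *
import cv2
s=get_state();print(s["tcp_pos"],s["tcp_rot"],s["joints"])
w=snapshot("wrist");cv2.imwrite("pics/w1.png",w["color"][:,:,::-1])
from h import *
print(proj(w,np.array([.5615,-.15,.141])),proj(w,np.array([s["tcp_pos"][0],s["tcp_pos"][1],.155])))
E
```

```text
[ 0.56126271 -0.14946034  0.29984395] [ 1.79955502e+02 -1.13286464e-01  1.79879003e+02] [-2.21210757e+01  2.16586544e+01  8.65411842e+00  7.71171707e+01
 -1.18006530e-03 -2.20000331e+01]
[279.72260977 190.89497946] [280.33083475 194.81307158]
```

View pics/w1.png

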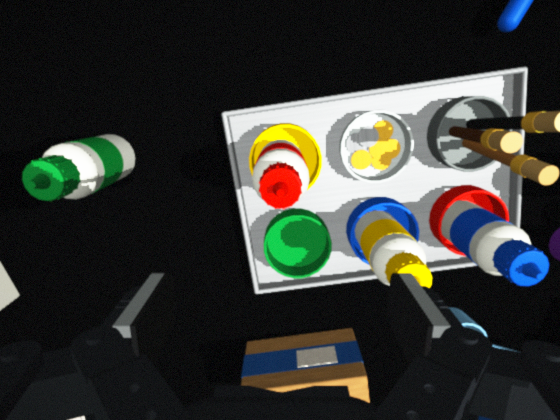

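Emit:
{"api": "step_arm", "payload": {
  "plan": [
    [0.1,0,3,0,1],
    [0.2,0,6,0,1],
    [0.2,0,9,0,1],
    [0.2,0,12,0,1],
    [0.2,0,14.5,0,1],
    [0.2,0,16.5,0,1],
    [0.2,0,17.7,0,1],
    [0.2,0,18.4,0,1],
    [0.2,0,18.4,0,1],
    [0.2,0,18.4,0,0.7]
  ]
}}

```text
time: 2.98
tcp_pos: [0.559, -0.1473, 0.118]
tcp_rot: [-180.0, 0.0, -179.9]
wrist_force: [0.3, 0.4, 0.8]
opening: 0.883
gripper_force: 0.0
```

Emit:
{"api": "step_arm", "payload": {
  "plan": [
    [0,0,0,0,0.5],
    [0,0,0,0,0.3],
    [0,0,0,0,0.2],
    [0,0,0,0,0.2],
    [0,0,0,0,0.2],
    [0,0,0,0,0.2]
  ]
}}

```text
time: 3.48
tcp_pos: [0.5597, -0.1484, 0.1182]
tcp_rot: [-180.0, 0.1, -180.0]
wrist_force: [-0.2, -1.6, 6.6]
opening: 0.408
gripper_force: 29.9
```

Emit:
{"api": "step_arm", "payload": {
  "plan": [
    [0,0,-1.5,0,0.2],
    [0,0,-4,0,0.2],
    [0,0,-6.5,0,0.2],
    [0,0,-8,0,0.2],
    [-2,0.4,-8,0,0.2],
    [-4,0.8,-8,0,0.2],
    [-6,1.2,-8,0,0.2],
    [-8,1.5,-8,0,0.2],
    [-9.4,1.8,-8,0,0.2],
    [-10,1.9,-8,0,0.2],
    [-10,1.9,-8,0,0.2],
    [-10,1.9,-8,0,0.2]
  ]
}}

```text
time: 4.48
tcp_pos: [0.6583, -0.1289, 0.1967]
tcp_rot: [180.0, -0.1, -180.0]
wrist_force: [-0.4, -0.6, -1.4]
opening: 0.411
gripper_force: 30.4
```

```bash
python3 - <<'E'
from plant import *
import cv2
from h import *
s=get_state();print(s["tcp_pos"],s["wrist_force"],s["opening"])
a=snapshot("scene");w=snapshot("wrist")
c=cv2.resize(a["color"][80:280,140:360],None,fx=2.5,fy=2.5)
d=cv2.resize(w["color"],(373,280));o=np.zeros((500,800,3),np.uint8);o[:500,:550]=c;o=np.hstack([c,np.zeros((500,250,3),np.uint8)]);o[:187,550:799]=cv2.resize(w["color"],(249,187))
cv2.imwrite("pics/c2.png",o[:,:,::-1])
E
```

```text
[ 0.65833245 -0.12885926  0.19673919] [-0.402914   -0.63419727 -1.44190291] 0.41089457032660504
```

View pics/c2.png

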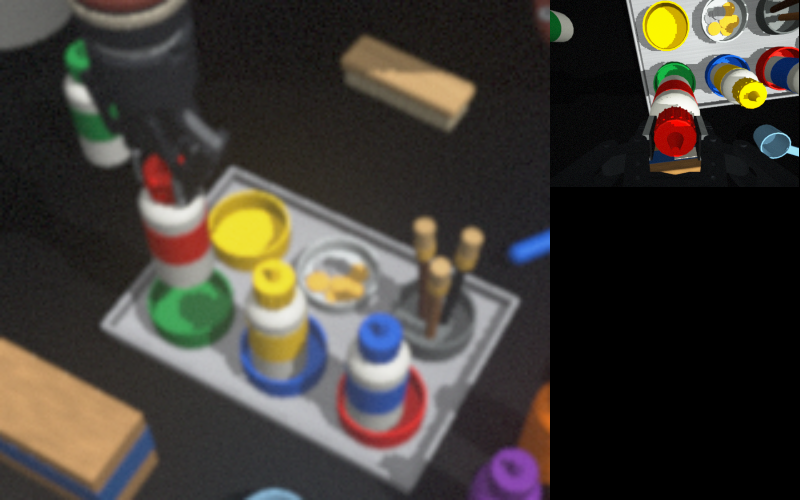

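The red bottle hangs upright above the green cup (190,310 in the crop), and the wrist view shows the same. Next I lower it.

Emit:
{"api": "step_arm", "payload": {
  "plan": [
    [-0.1,0,2,0,0.2],
    [-0.1,0,4,0,0.2],
    [-0.1,0,5.5,0,0.2],
    [-0.1,0,6.5,0,0.2],
    [-0.1,0,7.2,0,0.2],
    [-0.1,0,7.6,0,0.2],
    [-0.1,0,7.9,0,0.2],
    [-0.1,0,7.9,0,0.2],
    [-0.1,0,7.9,0,0.2]
  ]
}}

```text
time: 5.33
tcp_pos: [0.6604, -0.1291, 0.119]
tcp_rot: [-180.0, 0.1, -180.0]
wrist_force: [-0.2, -0.3, -1.6]
opening: 0.41
gripper_force: 30.4
```

Emit:
{"api": "step_arm", "payload": {
  "plan": [
    [0,0,0.1,0,0.2],
    [0,0,0.2,0,0.2],
    [0,0,0.2,0,0.2],
    [0,0,0.2,0,0.2]
  ]
}}

```text
time: 5.67
tcp_pos: [0.661, -0.1292, 0.1182]
tcp_rot: [-179.9, 0.2, -180.0]
wrist_force: [-3.1, -0.3, 7.4]
opening: 0.41
gripper_force: 31.2
```

Emit:
{"api": "step_arm", "payload": {
  "plan": [
    [0,0,0,0,0.6],
    [0,0,0,0,0.8],
    [0,0,0,0,0.9],
    [0,0,-1.5,0,1],
    [0,0,-4,0,1],
    [0,0,-7,0,1],
    [0,0,-9,0,1],
    [0.3,2.5,-9.5,0,1],
    [0.7,5,-9.5,0,1],
    [1,7.5,-9.5,0,1],
    [1.3,9.8,-9.5,0,1],
    [1.3,9.8,-9.5,0,1]
  ]
}}

```text
time: 6.67
tcp_pos: [0.6463, -0.0269, 0.2115]
tcp_rot: [179.9, -0.0, -179.8]
wrist_force: [0.4, -0.2, 0.4]
opening: 1.002
gripper_force: 0.0
```

```bash
python3 - <<'E'
from plant import *
import cv2
from h import *
s=get_state();print(s["tcp_pos"],s["wrist_force"],s["opening"])
w=snapshot("wrist");cv2.imwrite("pics/w3.png",w["color"][:,:,::-1])
E
```

```text
[ 0.64634023 -0.02689572  0.2114981 ] [ 0.35555258 -0.23503693  0.41199083] 1.0020048608953003
```

View pics/w3.png

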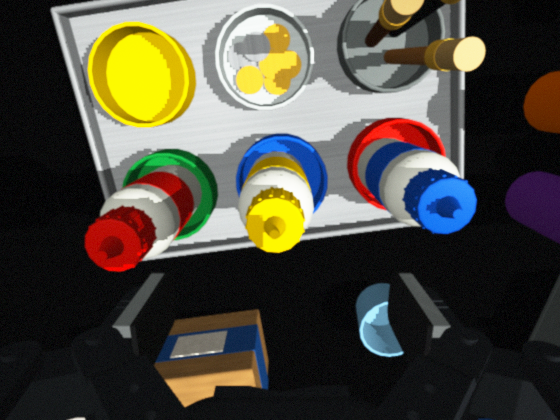

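The red bottle stands in the green cup (160,210), and yellow (275,222) is centred between the fingers.

Emit:
{"api": "step_arm", "payload": {
  "plan": [
    [0,-0.2,2.5,0,1],
    [0,-0.2,5,0,1],
    [0,-0.2,7,0,1],
    [0,-0.2,8.5,0,1],
    [0,-0.2,9.2,0,1],
    [0,-0.2,9.2,0,0.7],
    [0,-0.2,9.2,0,0.4],
    [0,-0.2,9.2,0,0.2],
    [0,-0.2,9.2,0,0.2],
    [0,-0.2,9.2,0,0.2],
    [0,-0.2,9.2,0,0.2],
    [0,-0.2,9.2,0,0.2]
  ]
}}

```text
time: 7.72
tcp_pos: [0.6479, -0.0329, 0.1207]
tcp_rot: [-180.0, 0.1, -180.0]
wrist_force: [-0.1, -0.0, 5.5]
opening: 0.41
gripper_force: 29.9
```

Emit:
{"api": "step_arm", "payload": {
  "plan": [
    [0,0,-1.5,0,0.2],
    [0,0,-4,0,0.2],
    [0,0,-6.5,0,0.2],
    [0.5,0,-8,0,0.2],
    [3,0,-8,0,0.2],
    [5.5,-0.5,-8,0,0.2],
    [8,-2.5,-8,0,0.2],
    [9,-5,-8,0,0.2],
    [9.1,-7.5,-8,0,0.2],
    [9.1,-10,-8,0,0.2],
    [9.1,-11.2,-8,0,0.2],
    [9.1,-11.2,-8,0,0.2]
  ]
}}

```text
time: 8.72
tcp_pos: [0.5559, -0.1474, 0.1993]
tcp_rot: [-180.0, 0.0, 179.9]
wrist_force: [0.2, 0.5, -2.0]
opening: 0.411
gripper_force: 30.6
```

Emit:
{"api": "step_arm", "payload": {
  "plan": [
    [0,0,0,0,0.2],
    [0,0,2,0,0.2],
    [0,0,4,0,0.2],
    [0,0,5.5,0,0.2],
    [0,0,6.5,0,0.2],
    [0,0,7.2,0,0.2],
    [0,0,7.6,0,0.2],
    [0,0,7.9,0,0.2],
    [0,0,8.0,0,0.2],
    [0,0,8.1,0,0.2],
    [0,0,8.1,0,0.2]
  ]
}}

```text
time: 9.63
tcp_pos: [0.5575, -0.1447, 0.1206]
tcp_rot: [-180.0, 0.2, -180.0]
wrist_force: [-1.9, 2.7, 12.4]
opening: 0.407
gripper_force: 32.1
```

Emit:
{"api": "step_arm", "payload": {
  "plan": [
    [0,0,0,0,0.6],
    [0,0,0,0,0.8],
    [0,0,0,0,0.9],
    [0,0,-1.5,0,1],
    [0,0,-4,0,1],
    [0,0,-7,0,1],
    [-0.5,1.5,-9.5,0,1],
    [-1.8,5,-9.5,0,1],
    [-3,8.5,-9.5,0,1],
    [-4.3,12,-9.5,0,1],
    [-5.5,15.5,-9.5,0,1],
    [-6.7,19,-9.5,0,1]
  ]
}}

```text
time: 10.63
tcp_pos: [0.6235, 0.0467, 0.2136]
tcp_rot: [-180.0, 0.0, 180.0]
wrist_force: [-0.3, -0.6, 0.1]
opening: 0.997
gripper_force: 0.0
```

Emit:
{"api": "step_arm", "payload": {
  "plan": [
    [-0.5,1.5,0,0,1],
    [-1,2.8,0,0,1],
    [-1,2.8,0,0,1]
  ]
}}

```text
time: 10.88
tcp_pos: [0.6335, 0.075, 0.213]
tcp_rot: [180.0, 0.0, -179.9]
wrist_force: [-1.7, -0.1, 0.6]
opening: 0.996
gripper_force: 0.0
```

```bash
python3 - <<'E'
from plant import *
import cv2
from h import *
s=get_state();print(s["tcp_pos"],s["wrist_force"],s["opening"])
w=snapshot("wrist");cv2.imwrite("pics/w4.png",w["color"][:,:,::-1])
E
```

```text
[0.63352096 0.07501958 0.21304935] [-1.65362113 -0.09924692  0.63373534] 0.9961663823822962
```

View pics/w4.png

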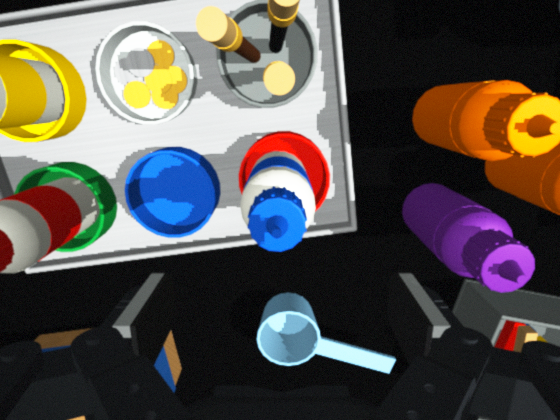

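Blue (277,220) is centred, the blue cup (173,190) is empty, and yellow stands in the yellow cup at left.

Emit:
{"api": "step_arm", "payload": {
  "plan": [
    [0,-0.1,2.5,0,1],
    [0,-0.1,5,0,1],
    [0,-0.1,7,0,1],
    [0,-0.1,8.5,0,1],
    [0,-0.1,9.3,0,1],
    [0,-0.1,9.3,0,0.7],
    [0,-0.1,9.3,0,0.4],
    [0,-0.1,9.3,0,0.2],
    [0,-0.1,9.3,0,0.2],
    [0,-0.1,9.3,0,0.2],
    [0,-0.1,9.3,0,0.2],
    [0,-0.1,9.3,0,0.2]
  ]
}}

```text
time: 11.93
tcp_pos: [0.6338, 0.0721, 0.1217]
tcp_rot: [-180.0, 0.1, -180.0]
wrist_force: [-0.1, 0.0, 6.5]
opening: 0.411
gripper_force: 30.0
```

Emit:
{"api": "step_arm", "payload": {
  "plan": [
    [0,0,-1.5,0,0.2],
    [0,0,-4,0,0.2],
    [0,0,-6.5,0,0.2],
    [0,0,-8,0,0.2],
    [-0.3,-2,-8,0,0.2],
    [-0.6,-4.5,-8,0,0.2],
    [-0.9,-7,-8,0,0.2],
    [-1.2,-9,-8,0,0.2],
    [-1.2,-9.9,-8,0,0.2],
    [-1.2,-9.9,-8,0,0.2],
    [-1.2,-9.9,-8,0,0.2]
  ]
}}

```text
time: 12.85
tcp_pos: [0.6447, -0.0267, 0.2002]
tcp_rot: [180.0, -0.0, 180.0]
wrist_force: [0.2, -0.2, -2.9]
opening: 0.411
gripper_force: 30.9
```

Emit:
{"api": "step_arm", "payload": {
  "plan": [
    [0,0,2,0,0.2],
    [0,0,4,0,0.2],
    [0,0,5.5,0,0.2],
    [0,0,6.5,0,0.2],
    [0,0,7.2,0,0.2],
    [0,0,7.6,0,0.2],
    [0,0,7.9,0,0.2],
    [0,0,8.0,0,0.2],
    [0,0,8.1,0,0.2],
    [0,0,8.1,0,0.2]
  ]
}}

```text
time: 13.68
tcp_pos: [0.6463, -0.0265, 0.1219]
tcp_rot: [180.0, 0.2, -180.0]
wrist_force: [-3.0, 1.8, 8.9]
opening: 0.407
gripper_force: 32.0
```

Emit:
{"api": "step_arm", "payload": {
  "plan": [
    [0,0,0,0,0.6],
    [0,0,0,0,0.8],
    [0,0,0,0,0.9],
    [0,0,-1.5,0,1],
    [0,0,-4,0,1],
    [0,0,-7,0,1],
    [0,0,-9,0,1],
    [-0.4,-2.5,-9,0,1],
    [-0.7,-5,-9,0,1],
    [-1,-7.5,-9,0,1],
    [-1.4,-10.2,-9,0,1],
    [-1.4,-10.2,-9,0,1]
  ]
}}

```text
time: 14.68
tcp_pos: [0.6595, -0.1337, 0.2092]
tcp_rot: [-179.9, 0.0, 179.8]
wrist_force: [-0.0, -0.0, -0.1]
opening: 1.001
gripper_force: 0.0
```

Emit:
{"api": "step_arm", "payload": {
  "plan": [
    [0,0,0,0,1],
    [0,0,2.5,0,1],
    [0,0,5,0,1],
    [0,0,7,0,1],
    [0,0,8.5,0,1],
    [0,0,9,0,1],
    [0,0,9,0,0.7],
    [0,0,9,0,0.4],
    [0,0,9,0,0.2],
    [0,0,9,0,0.2],
    [0,0,9,0,0.2],
    [0,0,9,0,0.2]
  ]
}}

```text
time: 15.68
tcp_pos: [0.6599, -0.1292, 0.1207]
tcp_rot: [-180.0, 0.1, -180.0]
wrist_force: [0.7, -0.8, 6.5]
opening: 0.412
gripper_force: 30.0
```

Emit:
{"api": "step_arm", "payload": {
  "plan": [
    [0,0,-1.5,0,0.2],
    [0,0,-4,0,0.2],
    [0,0,-7,0,0.2],
    [0,0,-10,0,0.2],
    [0,0,-13,0,0.2],
    [0,0,-15.5,0,0.2],
    [0,0,-17.5,0,0.2],
    [0,0,-18,0,0.2],
    [0,0,-18,0,0.2]
  ]
}}

```text
time: 16.43
tcp_pos: [0.6597, -0.1291, 0.3006]
tcp_rot: [-180.0, 0.1, -180.0]
wrist_force: [0.4, 0.3, -2.6]
opening: 0.41
gripper_force: 30.8
```

Emit:
{"api": "step_arm", "payload": {
  "plan": [
    [0.2,1.5,0,0,0.2],
    [0.6,4,0,0,0.2],
    [1,7,0,0,0.2],
    [1.4,10,0,0,0.2],
    [1.8,13,0,0,0.2],
    [2.3,16,0,0,0.2],
    [2.7,18.5,0,0,0.2],
    [2.9,20.2,0,0,0.2],
    [2.9,20.6,0,0,0.2],
    [2.9,20.6,0,0,0.2],
    [2.9,20.6,0,0,0.2]
  ]
}}

```text
time: 17.35
tcp_pos: [0.6295, 0.077, 0.2981]
tcp_rot: [-180.0, -0.1, -180.0]
wrist_force: [-0.4, -0.7, -1.5]
opening: 0.41
gripper_force: 30.7
```

Emit:
{"api": "step_arm", "payload": {
  "plan": [
    [0,0,3,0,0.2],
    [0,0,6,0,0.2],
    [0,0,9,0,0.2],
    [0,0,12,0,0.2],
    [0,0,14.5,0,0.2],
    [0,0,16,0,0.2],
    [0,0,17,0,0.2],
    [0,0,17.5,0,0.2],
    [0,0,17.8,0,0.2],
    [0,0,18,0,0.2],
    [0,0,18.1,0,0.2],
    [0,0,18.1,0,0.2]
  ]
}}

```text
time: 18.35
tcp_pos: [0.6314, 0.0765, 0.1208]
tcp_rot: [-180.0, 0.2, 180.0]
wrist_force: [-2.1, -1.8, 7.3]
opening: 0.408
gripper_force: 31.6
```

Emit:
{"api": "step_arm", "payload": {
  "plan": [
    [0,0,0,0,0.6],
    [0,0,0,0,0.8],
    [0,0,0,0,0.9],
    [0,0,-1.5,0,1],
    [0,0,-4,0,1],
    [0,0,-7,0,1],
    [0,0,-9.5,0,1],
    [0.5,-3,-10.5,0,1],
    [1,-6.2,-10.5,0,1],
    [1.6,-9.4,-10.5,0,1],
    [2.2,-12.8,-10.5,0,1],
    [2.8,-16,-10.5,0,1]
  ]
}}

```text
time: 19.35
tcp_pos: [0.6018, -0.0845, 0.2237]
tcp_rot: [-180.0, 0.0, -180.0]
wrist_force: [0.6, -0.5, -0.1]
opening: 0.999
gripper_force: 0.0
```

Emit:
{"api": "step_arm", "payload": {
  "plan": [
    [0.6,-3.4,0,0,1],
    [1.2,-6.8,0,0,1],
    [1.8,-10.2,0,0,1],
    [2.4,-13.6,0,0,1],
    [3,-17,0,0,1],
    [3.6,-20.4,0,0,1],
    [4.2,-23.8,0,0,1],
    [4.7,-26.5,0,0,1],
    [4.7,-27,0,0,1],
    [4.7,-27,0,0,1],
    [4.7,-27,0,0,1]
  ]
}}

```text
time: 20.27
tcp_pos: [0.5551, -0.3526, 0.2232]
tcp_rot: [180.0, 0.0, 180.0]
wrist_force: [0.2, -0.1, -0.5]
opening: 1.0
gripper_force: 0.0
```

```bash
python3 - <<'E'
from plant import *
import cv2
from h import *
s=get_state();print(s["tcp_pos"],s["wrist_force"],s["opening"])
w=snapshot("wrist");cv2.imwrite("pics/w5.png",w["color"][:,:,::-1])
E
```

```text
[ 0.55510387 -0.35261866  0.22324358] [ 0.16339645 -0.12523003 -0.53526965] 1.000096532002598
```

View pics/w5.png

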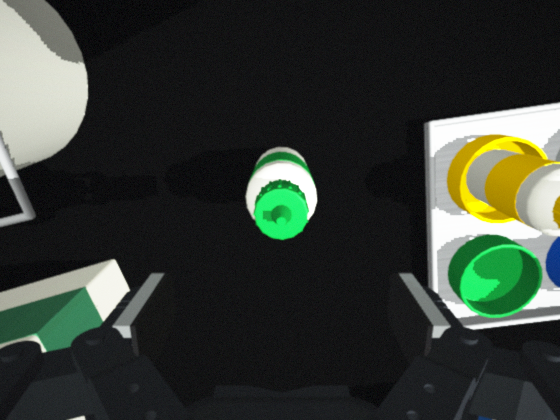

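The green bottle (281,213) is centred and the green cup (495,275) is empty.

Emit:
{"api": "step_arm", "payload": {
  "plan": [
    [0,0,2.5,0,1],
    [0,0,5,0,1],
    [0,0,7.5,0,1],
    [0,0,9.5,0,1],
    [0,0,10.7,0,1],
    [0,0,10.7,0,0.7],
    [0,0,10.7,0,0.4],
    [0,0,10.7,0,0.2],
    [0,0,10.7,0,0.2],
    [0,0,10.7,0,0.2],
    [0,0,10.7,0,0.2],
    [0,0,10.7,0,0.2]
  ]
}}

```text
time: 21.32
tcp_pos: [0.556, -0.3532, 0.118]
tcp_rot: [-179.9, 0.1, -180.0]
wrist_force: [-0.2, 1.5, 6.3]
opening: 0.41
gripper_force: 30.0
```

Emit:
{"api": "step_arm", "payload": {
  "plan": [
    [0,0,-1.5,0,0.2],
    [0,0,-4,0,0.2],
    [0,0,-6.5,0,0.2],
    [-0.5,0,-9,0,0.2],
    [-2.5,1,-9,0,0.2],
    [-5,3,-9,0,0.2],
    [-7.5,5.5,-9,0,0.2],
    [-9.5,8.5,-9,0,0.2],
    [-10.4,11.5,-9,0,0.2],
    [-10.4,14.5,-9,0,0.2],
    [-10.4,17.5,-9,0,0.2],
    [-10.4,20,-9,0,0.2]
  ]
}}

```text
time: 22.32
tcp_pos: [0.659, -0.1507, 0.2064]
tcp_rot: [180.0, -0.0, -179.9]
wrist_force: [0.1, 0.6, -1.0]
opening: 0.407
gripper_force: 30.5
```

Emit:
{"api": "step_arm", "payload": {
  "plan": [
    [0,1.5,0,0,0.2],
    [0,2.3,0,0,0.2],
    [0,2.3,0,0,0.2],
    [0,2.3,2.5,0,0.2],
    [0,2.3,4.5,0,0.2],
    [0,2.3,6,0,0.2],
    [0,2.3,7.2,0,0.2],
    [0,2.3,7.8,0,0.2],
    [0,2.3,8.2,0,0.2],
    [0,2.3,8.4,0,0.2],
    [0,2.3,8.5,0,0.2],
    [0,2.3,8.5,0,0.2]
  ]
}}

```text
time: 23.32
tcp_pos: [0.6607, -0.1315, 0.1252]
tcp_rot: [-179.9, 0.3, 180.0]
wrist_force: [-4.8, 1.4, 19.8]
opening: 0.41
gripper_force: 32.5
```

Emit:
{"api": "step_arm", "payload": {
  "plan": [
    [0,0,-0.2,0,0.2],
    [0,0,-0.2,0,0.2],
    [0,0,-0.2,0,0.6],
    [0,0,-0.2,0,0.8],
    [0,0,-0.2,0,0.9],
    [0,0,-2,0,1],
    [0,0,-4.5,0,1],
    [0,0,-7.5,0,1],
    [0,0,-10,0,1],
    [2,0,-12,0,1],
    [5.5,0,-13,0,1],
    [9,0,-13,0,1]
  ]
}}

```text
time: 24.32
tcp_pos: [0.5695, -0.1303, 0.2531]
tcp_rot: [-179.9, 0.2, -180.0]
wrist_force: [0.4, -0.8, 0.6]
opening: 0.999
gripper_force: 0.0
```

Emit:
{"api": "step_arm", "payload": {
  "plan": [
    [4,-3,0,0,1],
    [8,-6,0,0,1],
    [12,-9,0,0,1],
    [16,-12,0,0,1],
    [18,-14,0,0,1],
    [18,-14,0,0,1],
    [18,-14,0,0,1]
  ]
}}

```text
time: 24.9
tcp_pos: [0.3862, -0.2722, 0.2514]
tcp_rot: [-180.0, -0.1, 179.8]
wrist_force: [1.3, 0.2, 0.6]
opening: 1.0
gripper_force: 0.0
```

```bash
python3 - <<'E'
from plant import *
import cv2
from h import *
s=get_state();print(s["tcp_pos"],s["wrist_force"],s["opening"])
T=snapshot("top");S=snapshot("scene")
a=cv2.resize(T["color"][130:260,205:385],(400,289),interpolation=2);b=cv2.resize(S["color"][80:285,140:370],(400,357),interpolation=2)
o=np.zeros((360,800,3),np.uint8);o[:289,:400]=a;o[:357,400:]=b;cv2.imwrite("pics/end.png",o[:,:,::-1])
for c in H: print(c,[(p,onz(T,p,.139).round(3)[:2].tolist(),q[4]) for p,q in blobs(T,c,215,135,460,250)[0]])
E
```

```text
[ 0.38624387 -0.27218663  0.25139309] [1.2639806  0.24479896 0.60895518] 0.9997101315074793
blue [([291.5, 162.1], [0.647, -0.026], 200), ([288.1, 178.8], [0.611, -0.019], 308), ([287.0, 178.6], [0.611, -0.017], 26)]
green [([339.9, 157.5], [0.659, -0.13], 184), ([328.0, 172.4], [0.626, -0.105], 221), ([329.1, 172.2], [0.627, -0.107], 27)]
yellow [([334.6, 214.8], [0.536, -0.119], 310), ([345.6, 204.9], [0.557, -0.142], 215), ([289.3, 214.7], [0.534, -0.023], 128), ([299.8, 209.7], [0.545, -0.045], 38)]
red [([244.2, 167.5], [0.633, 0.074], 206), ([245.1, 183.8], [0.598, 0.072], 318), ([248.3, 183.6], [0.599, 0.065], 28)]
```

View pics/end.png

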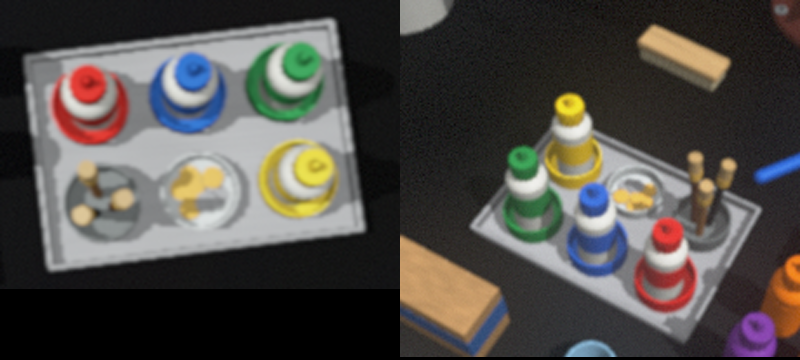

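All four bottles stand upright in the cups of their own colour, with caps within a few mm of the cup centres. The brush pot has not moved and the arm is clear.

```bash
python3 -c "
from plant import *
print(hand_in())"
```

```text
the job is handed in; nothing more can be done
None
```

The job is handed in: all four bottles stand upright in the wells of their own colours, the brush pot and the trigger spray were not touched, and it took about 25 s of the 106 s allowed.

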